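Hang a grounding bracket on the free branch of the bracket tree

ROBOT

A 6-joint arm with a two-finger parallel gripper is mounted at the origin on the work surface. World frame = base frame: x ahead of the robot, y to its left, z up, the work surface at z = 0. Lengths are in mm, angles in rad, forces in N, time in s.
With the tool pointing down it reaches from about 350 to 975 mm from the base axis. Payload 7.1 kg.
Tool frame: the origin (TCP) lies at the very end of the fingers, on their centre line; the grasp point (between the pads) lies 19 mm behind it; z points along the fingers, y is the direction in which the jaws open and shut (so a half turn about z gives the same grasp; the last joint's range is limited). The gripper opens to 88 mm and grips with 3 to 60 N. Pads are 20 mm wide; open, the fingers measure 115 mm over their backs; the gripper's body (75 mm by 178 mm) begins 61 mm behind the grasp point.
Start: joints at [1.09, 0.423, 1.63, -0, 1.089, -0.019], TCP at [278.443, 559.531, 222.675] pointing down, gripper open.
Joint ranges: [-3, 3], [-0.9, 2.11], [0.09, 2.58], [-1.31, 4.45], [0.11, 2.69], [-2.54, 2.54]. Speed limits (rad/s): [2.39, 2.39, 3.01, 3.14, 3.14, 3.14].

INTERFACE

Orientations are given as a rotation vector (axis times angle).
In Python, from workcell import * gives the robot as it stands.
- The arm moves only by the tool play_rows, never from a script. Its argument "plan" is text: rows parted by semicolons, each of 7 numbers parted by spaces: the finger opening in cm, from 0 to 8.78, then the shift along the tool's x, y, z in cm, then the turn, a rotation vector about the tool's x, y, z in degrees. A call has 1 to 20 rows; each row shifts and turns the commanded pose from where the row before left it, along the tool's axes as they then stand; what a row does not reach is not made up. A row lasts 1/8 s, in which the tool goes at most 62.5 mm and 10.7 degrees, less where a joint would pass 70% of its speed; a pose out of reach is approached as far as the arm can. A call is refused whole if a number of a shift passes 6.25 or a number of a turn 10.7, either way. A call with a gripper value outside its range is refused whole. The fingers move at their own pace and stop on an object; the grip force is fixed at half the most. Time passes only in rows, so rows that do not move let the fingers close. It gives the time, the measured TCP pose, the force and the opening at its end, in the units of the state.
- get_obs(): the state, without advancing time (a new reading comes with each control period).
- get_image(name): name is "side" or "top"; returns a dict with "pixels" (384x512x3 uint8, red, green, blue), "range_z" (384x512 float32, mm along the optical axis (not along the pixel's ray), 0 where there is no reading), "fx", "fy", "cx", "cy" (pixels), "eye" and "attitude" of the camera in the world. Camera axes: x right, y down, z forward; pixel columns grow to the right and rows downward; lengths in mm; the calibration is good to about 2 mm. A picture is of the moment at which its call begins.
- close_job(): hands the job in, once; it reports no verdict.
The state is a dict: "t": time; "qpos": joint angles; "qvel": joint speeds; "joint_torque": joint torques, N m; "ee_pos": TCP position; "orientation": TCP orientation; "ft_force": force on the tool from outside, world axes, zero at the start; "moment": the same for the moment, N m; "width": finger opening in mm.
Only numpy, scipy, OpenCV 4.12 (cv2) and the standard library are available. Lean on these libraries where they do the work, as an engineer would, in place of code of your own. Each camera call takes 0.05 s, during which the arm holds its last target. There are 200 camera calls.

TASK

Turn the bracket tree until its one empty branch points to the front of the rack's base, then hang the loose brass grounding bracket on that branch with its green screws outwards, and press it back against the spring washer until the tongue snaps up and locks it. Ease it on by feel without forcing the rack, leave it hanging there with the branch still at the front, and leave the other things on the shelf alone.

Things in the scene. Friction and masses are not known exactly. Their poses are not given: they have to be found in the camera images.
- rack: Bolted blue base plate of the bracket tree, 170 x 170 x 8 mm; origin at the centre of its underside, under the tree's axis; x and y along its edges. Its front is its -x side (white label strip), facing the robot within 15 degrees. A 20 mm post stands on it, cap 221 mm above the shelf. Hub and tongue are spoilt by over 25 N, whether from the hand or from the bracket.
- tree (a joint): Turn of the tree about its upright axis over the rack's origin, rad, anticlockwise from above. At 0 and at 6.283 the empty branch points to the base's front (-x); stops at -1.0 and 7.3. Stiff (0.25 N m friction, some 2.5 N at a branch's end); stays where left. Four short lower branches, between the upper ones, 95 mm above the shelf, reach 82 mm from the axis and carry locknuts.
- branch_root (a point): Point on the tree's axis at the height of its four upper branches (200 mm), which stand a quarter turn apart. It turns with the tree: the empty branch runs along this frame's -x; z is up. The other three carry brackets like the loose one, fast on the tree, from 45 mm below to 18 mm above the branch, 44 mm wide and out to 100 mm from the axis.
- branch_tip (a point): Round outer end of the empty branch, an 8 mm steel rod, 116 mm from the axis. A keeper is clamped on the rod by a set screw: a flange 28 mm across, a spring washer before it and a sleeve 11 mm across that reaches 41 mm outwards from the flange to a tapered nose, with a spring tongue on top. The flange's outer face lies 42 to 66 mm from the axis; where is not reported: feel for it (or look).
- tongue (a joint): Copper spring tongue on the empty branch's keeper, rad: 0 = up, 0.23 = level with the sleeve. Hinged in the sleeve 36 mm outside the flange, it rises inwards to 6.3 mm above it and ends 8.2 mm from the flange. The bracket's hole, pushed along the sleeve, presses it down (some 8 N along the branch); once the plate has passed and pressed the washer back, it springs up before it and locks it.
- washer (a joint): Brass spring washer, 25 mm across, round the sleeve in front of the keeper's flange; m pressed inwards: 0 = out (its face 5.8 mm outside the flange), 0.0036 = hard against the rigid flange. Needs 2 N to start and 6.4 N at the end. The plate must press it some 2 to 2.5 mm for the tongue to spring up; it then holds the plate tight against the tongue, about 0.001 pressed.
- hole (a point): Centre of the 16 mm hole in the loose bracket's plate; grip the plate here by its two edges. A brass L, about 170 g, standing on its foot: upright plate 44 mm wide (y), 62 mm high, 4 mm thick (x); the hole is 42 mm above its underside, 20 mm below its top. x is the hole's axis, pointing out of the plain back, which goes against the washer; z is up.
- screws (a point): Middle of the four green screws on the loose bracket's foot, 21.5 mm in front of the hole (-x) and 38 mm below it. The foot is 4 mm thick, 44 mm wide and reaches 38 mm forward (-x) of the plate's middle; screw heads are 5 mm high.
- canister: Screw-top aluminium canister, 68 mm across, 84 mm high; origin at the centre of its underside. Leave alone.
- socket: White ceramic lamp socket, 84 mm across, 48 mm high; origin at the centre of its underside. Leave alone.
- octagon_box: Open steel octagon box, 100 mm across, 38 mm high; origin at the centre of its underside. Leave alone.
- breaker_cover: Smoked polycarbonate breaker cover lying open side down, 90 x 140 mm, 28 mm high; origin at the centre of its underside. Leave alone.
There are look-alikes about, which are no part of the job. Of the things shaped like the part that bears hole, the brass one is meant.

How it is judged:
By the outcome, as a careful person would: the job done as asked, in the order asked, and still so for the second after the job is handed in, with the robot touching nothing.
It also fails if it takes over 72 s, if anything falls off the work surface, if the arm or the gripper's body presses on something with over 40 N, if the wrist force passes 120 N, or if a joint passes its speed limit or range.

## Working session

There is one attempt and no reset: what is moved stays moved. The work goes in short steps, Python scripts to look and compute and a tool call to move; the robot and the scene stay as the last step left them, time stands still between calls to the robot, and variables do not carry over. Pictures are saved under pics/ and viewed, about 8 in all and at most 12, crops included, and the job is handed in when it is done.

Besides the shell and the picture viewer there is one more tool, called after "Request:" as a command line: name --argument value ..., lists and objects as JSON in quotes. play_rows: Moves the arm, as the interface text tells. Its arguments: {"type":"object","properties":{"plan":{"type":"string"}},"required":["plan"]}

```bash
mkdir -p pics; ls
cat > h.py <<'E'
from workcell import *
import numpy as np, cv2
from scipy.spatial.transform import Rotation as R
def rot(im):
    a=np.array(im["attitude"],float)
    return a if a.shape==(3,3) else (R.from_rotvec(a).as_matrix() if a.size==3 else R.from_quat(a).as_matrix())
def cloud(im):
    v,u=np.mgrid[0:384,0:512]; z=im["range_z"]
    p=np.stack([(u-im["cx"])/im["fx"]*z,(v-im["cy"])/im["fy"]*z,z],-1)
    return p@rot(im).T+np.array(im["eye"])
def save(im,n,crop=None,k=1):
    p=cv2.cvtColor(im["pixels"],cv2.COLOR_RGB2BGR)
    if crop: u0,v0,u1,v1=crop; p=p[v0:v1,u0:u1]
    cv2.imwrite("pics/"+n,cv2.resize(p,None,fx=k,fy=k,interpolation=cv2.INTER_CUBIC))
def proj(im,P):
    c=(np.array(P,float)-im["eye"])@rot(im); return np.stack([im["fx"]*c[...,0]/c[...,2]+im["cx"],im["fy"]*c[...,1]/c[...,2]+im["cy"]],-1)
E
python3 - <<'E'
from h import *
o=get_obs(); print(o)
a=get_image("side");b=get_image("top")
for im in(a,b): print(im["eye"],im["attitude"],im["fx"],im["cx"],im["cy"])
p=np.vstack([a["pixels"],b["pixels"]])[:,:,::-1]
cv2.imwrite("pics/s.png",cv2.resize(a["pixels"][:,:,::-1],(768,576)))
cv2.imwrite("pics/t.png",cv2.resize(b["pixels"][:,:,::-1],(768,576)))
import pickle; pickle.dump((a,b),open("i0.pkl","wb"))
E
```

```text
pics
{'t': 0.0, 'qpos': array([ 1.09001462e+00,  4.23864313e-01,  1.63068512e+00,  6.34334487e-06,
        1.08857262e+00, -1.89773422e-02]), 'qvel': array([ 0.00062012,  0.00134553,  0.00015662,  0.00032578, -0.00105199,
       -0.00186274]), 'joint_torque': array([-2.80060689e-03, -5.44651401e+01, -2.73662299e+01,  6.43916032e-02,
        2.26507190e-02, -5.87328373e-05]), 'ee_pos': array([278.1858264 , 559.06180905, 221.88894755]), 'orientation': array([-7.18888389e-01, -3.05784043e+00,  2.32530027e-03]), 'ft_force': array([0.52958364, 0.08546702, 0.26885919]), 'moment': array([ 0.03822489, -0.0117453 , -0.02235361]), 'width': 87.77615670859828}
[ 354.51070129 -692.45687363  813.07588659] [-2.34431806  0.32026404 -0.16081741] 378.426275636148 259.82888774365387 188.6971642391149
[ 442.41708769  -25.62084307 1093.38620651] [-2.15054992  2.15754623 -0.1243468 ] 410.07188271698874 253.7228894015962 185.31788477717268
```

View pics/s.png

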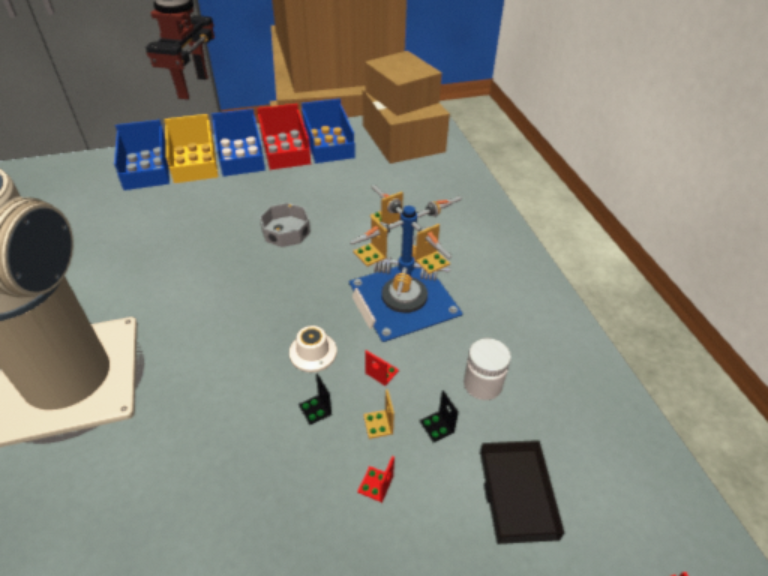

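View pics/t.png

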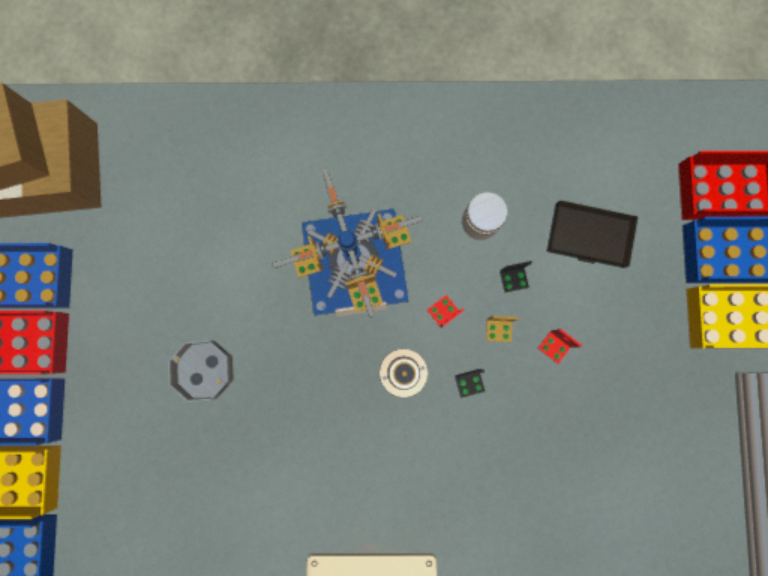

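The side view shows the rack at about (405,290) and the top view shows it at about (352,260). The empty branch has orange and dark parts and points away from the robot, tip at (325,172) in the top view. There are five L-shaped candidates in the top view:
- brass at (500,329)
- red at (445,310) and (558,345)
- black at (515,278) and (470,383)

Only the one at (500,329) is brass, with its plate on the far side and its screws facing the robot. I'll measure next and confirm it in a crop.

Run:
```python
from h import *
import pickle
a,b=pickle.load(open("i0.pkl","rb"))
for n,im in(("side",a),("top",b)):
    C=cloud(im); hsv=cv2.cvtColor(im["pixels"],cv2.COLOR_RGB2HSV); H,S,V=[hsv[...,i].astype(int) for i in range(3)]
    X,Y,Z=C[...,0],C[...,1],C[...,2]; ok=im["range_z"]>0
    reg=ok&(X>500)&(X<900)&(Y>-150)&(Y<250)
    m=reg&(H>100)&(H<125)&(S>120)&(abs(Z-8)<6)
    pts=C[m][:,:2].astype(np.float32); print(n,"base",len(pts),np.median(Z[m]),cv2.minAreaRect(pts))
    m=reg&(Z>212)&(Z<230)&(H>100)&(H<125)&(S>100); print(" cap",m.sum(),C[m].mean(0) if m.any() else 0)
    m=reg&(Z>185)&(Z<215)&(X>690); 
    for c in [0]:
        q=C[m]; print(" high pts",len(q), q[np.argmax(q[:,0])] if len(q) else 0)
    m=reg&(V>200)&(S<60)&(abs(Z-8)<6); print(" white",m.sum(),C[m].mean(0) if m.any() else 0)
    g=ok&(H>12)&(H<32)&(S>90)&(Z>1)&(Z<75)&(X>380)&(X<620)&(Y>-350)&(Y<-50)
    nl,L,st,ce=cv2.connectedComponentsWithStats(g.astype(np.uint8))
    for i in range(1,nl):
        if st[i,4]>20:
            q=C[L==i]; print(" brass",st[i],q.min(0).round(),q.max(0).round())
            t=q[q[:,2]>12]; print("   plate",len(t),t.mean(0).round(1) if len(t) else 0, cv2.minAreaRect(t[:,:2].astype(np.float32)) if len(t) else 0)
            t=q[q[:,2]<9]; print("   foot",cv2.minAreaRect(t[:,:2].astype(np.float32)) if len(t) else 0)
pa=cv2.resize(b["pixels"][100:235,170:400,::-1],None,fx=3.4,fy=3.4,interpolation=cv2.INTER_CUBIC)
cv2.imwrite("pics/c1.png",pa)
pa=cv2.resize(a["pixels"][115:340,190:330,::-1],None,fx=2.6,fy=2.6,interpolation=cv2.INTER_CUBIC)
cv2.imwrite("pics/c2.png",pa)
```

```text
side base 1419 8.182745201935177 ((607.718994140625, 27.24230194091797), (167.58299255371094, 167.93447875976562), 8.225982666015625)
 cap 49 [607.10121888  26.06943452 220.17439267]
 high pts 28 [716.87397073  61.99065349 203.51298863]
 white 0 0
 brass [200 221  15   9  31] [393. -75.  46.] [429. -50.  52.]
   plate 31 [410.  -65.3  49.2] ((411.1135559082031, -62.86348342895508), (23.149290084838867, 36.16283416748047), 85.83798217773438)
   foot 0
 brass [242 260  21  32 305] [ 465. -250.    1.] [ 517. -203.   64.]
   plate 93 [ 502.2 -231.9   45.2] ((503.1980895996094, -228.1892852783203), (43.602333068847656, 4.42168664932251), 86.7798080444336)
   foot ((490.7196960449219, -226.00698852539062), (45.707786560058594, 50.38754653930664), 87.3818359375)
top base 1405 8.37812012085601 ((607.8655395507812, 30.33013916015625), (168.14605712890625, 167.16189575195312), 8.185262680053711)
 cap 92 [607.52390213  30.00325958 220.2728676 ]
 high pts 49 [716.36118559  67.6194457  202.47742119]
 white 0 0
 brass [324 211  22  17 215] [ 466. -252.    1.] [ 508. -202.   67.]
   plate 55 [ 502.5 -222.1   49.5] ((503.0004577636719, -224.8729248046875), (43.381351470947266, 4.1739821434021), 87.39527893066406)
   foot ((488.3553161621094, -226.04832458496094), (43.94498062133789, 47.343807220458984), 80.50505828857422)
```

View pics/c1.png

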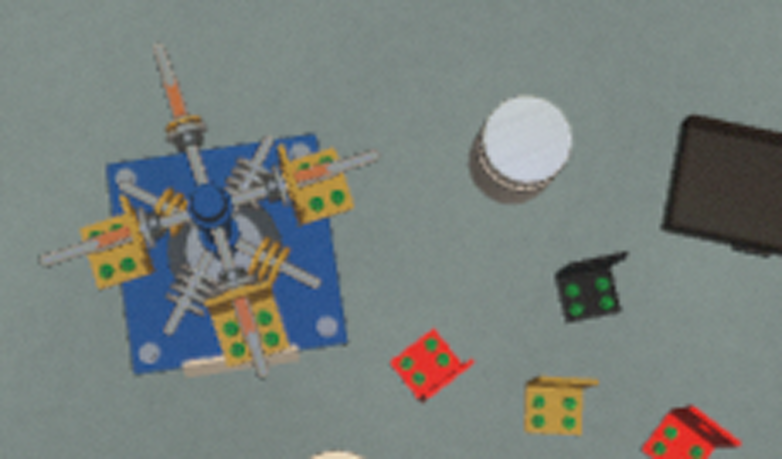

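View pics/c2.png

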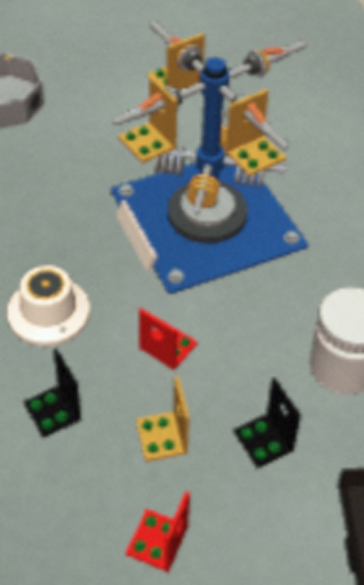

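```bash
cat >> h.py <<'E'
C0=np.array([607.8,28.8]); YAW=np.deg2rad(8.2)
BX=np.array([np.cos(YAW),np.sin(YAW)]); BY=np.array([-BX[1],BX[0]])
def toolaxes(): return R.from_rotvec(get_obs()["orientation"]).as_matrix()
def rackpos():
    o=get_obs(); d=o["ee_pos"][:2]-C0; M=toolaxes()
    print("t",round(o["t"],2),"rack xy",(d@BX).round(1),(d@BY).round(1),"z",o["ee_pos"][2].round(1),"yaw_y",np.rad2deg(np.arctan2(M[1,1],M[0,1])).round(2),"F",o["ft_force"].round(1),"w",o["width"].round(1))
E
python3 - <<'E'
from h import *
rackpos()
o=get_obs()
T=C0+105*np.array([np.cos(np.deg2rad(1)),np.sin(np.deg2rad(1))])
d=T-o["ee_pos"][:2]
M=toolaxes(); print("target",T,"in tool at start",(np.r_[d,0]@M).round(1), "rack", ((T-C0)@BX).round(1),((T-C0)@BY).round(1))
# push path in rack frame, tool x=-xb, tool y=+yb
phi=np.deg2rad(np.r_[np.arange(18.3,185,7.0),184]-8.2)
P=[]
for f in phi:
    n=np.array([np.sin(f),-np.cos(f)]); d=4+10*abs(n[0])+13.5*abs(n[1])
    P.append(106*np.array([np.cos(f),np.sin(f)])+d*n)
P=np.array(P); print(P[0].round(1)); D=np.diff(P,axis=0)
for q,(dx,dy) in zip(P[1:],D): print("0 %.2f %.2f 0 0 0 0;"%(-dx/10,dy/10), q.round(0))
E
```

```text
Traceback (most recent call last):
  File "h.py", line 22, in rackpos
    print("t",round(o["t"],2),"rack xy",(d@BX).round(1),(d@BY).round(1),"z",o["ee_pos"][2].round(1),"yaw_y",np.rad2deg(np.arctan2(M[1,1],M[0,1])).round(2),"F",o["ft_force"].round(1),"w",o["width"].round(1))
                                                                                                                                                                                          ^^^^^^^^^^^^^^^^
AttributeError: 'float' object has no attribute 'round'
```

```bash
sed -i 's/o\["width"\].round(1)/round(float(o["width"]),1)/' h.py
python3 - <<'E'
from h import *
rackpos()
o=get_obs()
T=C0+105*np.array([np.cos(np.deg2rad(1)),np.sin(np.deg2rad(1))])
d=T-o["ee_pos"][:2]
M=toolaxes(); print("target",T,"in tool at start",(np.r_[d,0]@M).round(1), "rack", ((T-C0)@BX).round(1),((T-C0)@BY).round(1))
phi=np.deg2rad(np.r_[np.arange(18.3,185,7.0),184]-8.2)
P=[]
for f in phi:
    n=np.array([np.sin(f),-np.cos(f)]); d=4+10*abs(n[0])+13.5*abs(n[1])
    P.append(106*np.array([np.cos(f),np.sin(f)])+d*n)
P=np.array(P); print(P[0].round(1)); D=np.diff(P,axis=0)
for q,(dx,dy) in zip(P[1:],D): print("0 %.2f %.2f 0 0 0 0;"%(-dx/10,dy/10), q.round(0))
E
```

```text
t 0.1 rack xy -250.5 571.9 z 222.0 yaw_y 63.54 F [-0.4  0.3 -0.5] w 87.6
target [712.78400799  30.63250268] in tool at start [-6.245e+02 -2.795e+02  4.000e-01] rack 104.2 -13.2
[107.7  -0.2]
0 0.05 1.24 0 0 0 0; [107.  12.]
0 0.21 1.25 0 0 0 0; [105.  25.]
0 0.36 1.24 0 0 0 0; [101.  37.]
0 0.52 1.20 0 0 0 0; [96. 49.]
0 0.68 1.15 0 0 0 0; [89. 61.]
0 0.84 1.07 0 0 0 0; [81. 71.]
0 0.99 0.97 0 0 0 0; [71. 81.]
0 1.12 0.84 0 0 0 0; [60. 89.]
0 1.24 0.70 0 0 0 0; [48. 96.]
0 1.34 0.53 0 0 0 0; [ 34. 102.]
0 1.41 0.35 0 0 0 0; [ 20. 105.]
0 1.27 0.17 0 0 0 0; [  7. 107.]
0 1.16 0.04 0 0 0 0; [ -4. 107.]
0 1.18 -0.09 0 0 0 0; [-16. 106.]
0 1.18 -0.23 0 0 0 0; [-28. 104.]
0 1.17 -0.37 0 0 0 0; [-40. 100.]
0 1.14 -0.52 0 0 0 0; [-51.  95.]
0 1.09 -0.67 0 0 0 0; [-62.  88.]
0 1.02 -0.81 0 0 0 0; [-72.  80.]
0 0.93 -0.95 0 0 0 0; [-82.  71.]
0 0.82 -1.08 0 0 0 0; [-90.  60.]
0 0.68 -1.20 0 0 0 0; [-97.  48.]
0 0.53 -1.30 0 0 0 0; [-102.   35.]
0 0.26 -0.91 0 0 0 0; [-104.   26.]
```

Request:
play_rows --plan "0 0 0 -2 0 0 -8.67; 0 0 0 -2 0 0 -8.67; 0 0 0 -1 0 0 -8.67; 0 0 0 0 0 0 -8.67; 0 -2.73 -4.5 0 0 0 0; 0 -2.73 -4.5 0 0 0 0; 0 -2.73 -4.5 0 0 0 0; 0 -2.73 -4.5 0 0 0 0; 0 -2.73 -4.5 0 0 0 0; 0 -2.73 -4.5 0 0 0 0; 0 -2.73 -4.5 0 0 0 0; 0 -2.73 -4.5 0 0 0 0; 0 -2.73 -4.5 0 0 0 0; 0 -2.73 -4.5 0 0 0 0; 0 -2.73 -4.5 0 0 0 0; 0 -2.73 -4.5 0 0 0 0; 0 -2.73 -4.5 0 0 0 0; 0 0 0 0 0 0 0; 0 0 0 0 0 0 0"

```text
t: 2.48
ee_pos: [712.6, 31.5, 271.9]
orientation: [0.224, -3.132, -0.001]
ft_force: [-0.2, 0.4, -0.8]
width: 0.5
```

```bash
python3 -c "
from h import *
rackpos()"
```

```text
t 2.48 rack xy 104.1 -12.2 z 271.9 yaw_y 98.2 F [-0.2  0.4 -0.8] w 0.5
```

Request:
play_rows --plan "0 0 0 4 0 0 0; 0 0 0 3.2 0 0 0; 0 0 0 1.4 0 0 0; 0 -0.3 0.4 0 0 0 0; 0 0 0.8 0 0 0 0; 0 0.05 1.24 0 0 0 0; 0 0.2 1.25 0 0 0 0; 0 0.36 1.24 0 0 0 0; 0 0 0 0 0 0 0"

```text
t: 3.6
ee_pos: [702.8, 81.3, 186.8]
orientation: [-0.227, 3.133, 0.002]
ft_force: [0.2, -0.6, 0.6]
width: 0.4
```

```bash
python3 -c "
from h import *
rackpos()
b=get_image('top');C=cloud(b);X,Y,Z=C[...,0],C[...,1],C[...,2]
d=C[...,:2]-C0; r=np.hypot(d[...,0],d[...,1]);ph=np.rad2deg(np.arctan2(d[...,1],d[...,0]))
for lo in (-180,-90,0,90):
  m=(b['range_z']>0)&(Z>192)&(Z<208)&(r>102)&(r<120)&(ph>lo)&(ph<lo+90)
  if m.any(): print(m.sum(),np.median(ph[m]),r[m].max())
"
```

```text
t 3.6 rack xy 101.5 38.4 z 186.8 yaw_y 98.28 F [ 0.2 -0.6  0.6] w 0.4
19 -143.21041886681272 113.85335196897886
16 -51.857161492868954 113.88874216758678
```

Request:
play_rows --plan "0 0.52 1.2 0 0 0 0; 0 0.68 1.15 0 0 0 0; 0 0.84 1.07 0 0 0 0; 0 0.99 0.97 0 0 0 0; 0 1.12 0.84 0 0 0 0; 0 1.24 0.7 0 0 0 0; 0 1.34 0.53 0 0 0 0; 0 1.41 0.35 0 0 0 0; 0 1.27 0.17 0 0 0 0; 0 1.16 0.04 0 0 0 0; 0 1.18 -0.09 0 0 0 0; 0 1.18 -0.23 0 0 0 0; 0 1.17 -0.37 0 0 0 0; 0 1.14 -0.52 0 0 0 0; 0 1.09 -0.67 0 0 0 0; 0 0 0 0 0 0 0"

```text
t: 5.65
ee_pos: [532.5, 106.4, 186.3]
orientation: [0.224, -3.131, 0.0]
ft_force: [0.7, 0.0, -0.1]
width: 0.5
```

```bash
cat >> h.py <<'E'
def branches():
  b=get_image('top');C=cloud(b);Z=C[...,2]
  d=C[...,:2]-C0; r=np.hypot(d[...,0],d[...,1]);ph=np.rad2deg(np.arctan2(d[...,1],d[...,0]))%360
  m=(b['range_z']>0)&(Z>192)&(Z<208)&(r>102)&(r<120); q=np.sort(ph[m])
  for g in np.split(q,np.where(np.diff(q)>12)[0]+1): print("branch",len(g),np.median(g).round(1))
  return b
E
python3 -c "
from h import *
rackpos();branches()"
```

```text
t 5.65 rack xy -63.5 87.6 z 186.3 yaw_y 98.17 F [ 0.7  0.  -0.1] w 0.5
branch 23 55.4
branch 19 233.6
branch 19 325.1
```

Request:
play_rows --plan "0 1.02 -0.81 0 0 0 0; 0 0.93 -0.95 0 0 0 0; 0 0.82 -1.08 0 0 0 0; 0 0.68 -1.2 0 0 0 0; 0 0.53 -1.3 0 0 0 0; 0 0.2 -0.8 0 0 0 0; 0 0 0 0 0 0 0"

```text
t: 6.58
ee_pos: [501.1, 39.5, 186.5]
orientation: [0.224, -3.132, 0.001]
ft_force: [0.4, -0.0, 0.4]
width: 0.3
```

```bash
python3 -c "
from h import *
rackpos();branches()"
```

```text
t 6.58 rack xy -104.0 25.8 z 186.5 yaw_y 98.17 F [ 0.4 -0.   0.4] w 0.3
branch 16 3.8
branch 26 92.8
branch 18 272.5
```

Request:
play_rows --plan "0 0 -0.5 0 0 0 0; 0 0 -0.35 0 0 0 0; 0 0 0 0 0 0 0; 0 0 2 0 0 0 0; 0 0 2 -3 0 0 0; 0 0 4 -4 0 0 0; 0 0 4 -3 0 0 0; 0 0 4 0 0 0 0; 0 0 4 0 0 0 0; 0 0 0 0 0 0 0"

```text
t: 7.88
ee_pos: [474.4, 232.0, 286.9]
orientation: [-0.23, 3.132, 0.0]
ft_force: [0.2, -0.4, -0.2]
width: 0.2
```

Run:
```python
from h import *
rackpos();b=branches();a=get_image("side")
import pickle;pickle.dump((a,b),open("i1.pkl","wb"))
# axis line of rod in both views: fit on top-surface points near z 200
for n,im in(("top",b),("side",a)):
    C=cloud(im);d=C[...,:2]-C0;x=d@BX;y=d@BY;Z=C[...,2]
    m=(im["range_z"]>0)&(x<-96)&(x>-120)&(abs(y)<20)&(Z>185)&(Z<215)
    print(n,m.sum(),"x",x[m].min().round(1),"y med",np.median(y[m]).round(1),"z",np.percentile(Z[m],[10,50,90]).round(1))
    m=(im["range_z"]>0)&(x<-25)&(x>-120)&(abs(y)<25)&(Z>180)&(Z<225)
    for k in range(-118,-25,4):
        s=m&(x>=k)&(x<k+4)
        if s.any(): print(k,s.sum(),"y %.1f..%.1f"%(y[s].min(),y[s].max()),"z %.1f..%.1f"%(Z[s].min(),Z[s].max()))
save(b,"t2.png",(170,110,320,240),5); save(a,"s2.png",(210,115,330,215),6)
```

```text
t 7.88 rack xy -103.1 220.1 z 286.9 yaw_y 98.42 F [ 0.2 -0.4 -0.2] w 0.2
branch 19 7.2
branch 26 96.5
branch 19 185.0
branch 18 276.3
top 30 x -113.9 y med 5.2 z [200.8 204.3 206.7]
-114 5 y 3.2..9.4 z 200.6..208.3
-110 8 y 2.1..9.0 z 200.6..207.3
-106 8 y 1.7..8.4 z 199.6..208.6
-102 7 y 1.3..7.7 z 202.2..206.0
-98 5 y 2.5..7.1 z 202.7..206.6
-94 7 y 1.8..9.0 z 201.8..207.3
-90 8 y -0.5..8.4 z 201.8..206.8
-86 9 y 1.0..10.0 z 201.5..207.2
-82 10 y 0.3..9.9 z 197.0..209.8
-78 10 y -0.3..9.0 z 202.8..209.2
-74 10 y -0.8..8.3 z 199.6..209.8
-70 9 y -1.2..7.5 z 203.7..212.1
-66 9 y 0.3..9.4 z 201.2..214.7
-62 18 y -7.1..13.3 z 195.0..212.0
-58 10 y -0.8..14.8 z 201.8..212.2
-54 30 y -10.1..16.5 z 189.4..215.8
-50 13 y -4.2..11.1 z 201.6..213.3
-46 13 y -4.6..10.8 z 204.5..209.0
-42 6 y 1.3..6.0 z 203.2..205.6
-38 5 y 0.7..5.3 z 201.5..205.2
-34 7 y 0.1..6.9 z 202.5..204.7
-30 6 y -0.1..6.7 z 200.0..204.8
-26 3 y -0.5..3.8 z 201.8..203.5
side 26 x -114.1 y med 2.8 z [198.1 201.7 204.6]
-118 1 y 2.7..2.7 z 198.6..198.6
-114 5 y 2.8..4.7 z 197.7..203.5
-110 6 y 1.2..7.4 z 196.8..204.7
-106 5 y 1.3..4.0 z 198.6..206.0
-102 7 y -0.5..8.1 z 197.7..205.2
-98 3 y -0.2..6.3 z 201.6..203.9
-94 7 y -0.8..6.8 z 199.2..205.2
-90 5 y -1.2..4.6 z 198.7..205.3
-86 10 y -2.9..7.0 z 195.5..207.1
-82 7 y -1.5..6.1 z 199.6..208.2
-78 10 y -1.3..6.6 z 197.9..208.8
-74 10 y -2.8..4.5 z 196.7..212.4
-70 10 y -3.2..3.3 z 201.1..213.4
-66 7 y -1.6..6.8 z 198.8..211.6
-62 22 y -9.9..11.6 z 192.1..211.9
-58 6 y -4.6..11.2 z 199.4..211.3
-54 28 y -11.7..14.0 z 187.2..215.2
-50 7 y -6.4..1.1 z 195.7..210.7
-46 9 y -7.8..5.0 z 198.4..210.5
-42 2 y -2.0..-0.6 z 201.1..203.1
-38 6 y -2.0..3.4 z 199.2..204.9
-34 4 y -1.1..4.5 z 198.5..203.2
-30 4 y -0.8..2.8 z 197.7..204.8
```

View pics/t2.png

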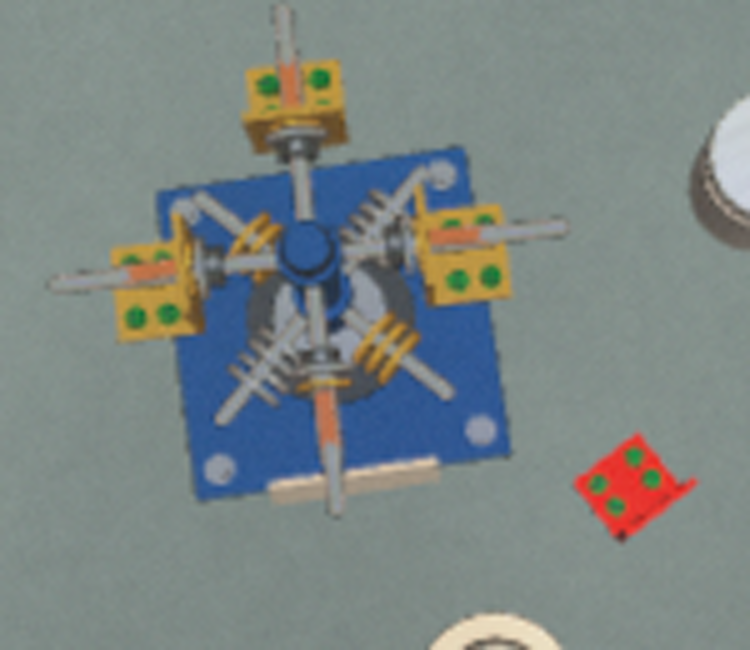

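View pics/s2.png

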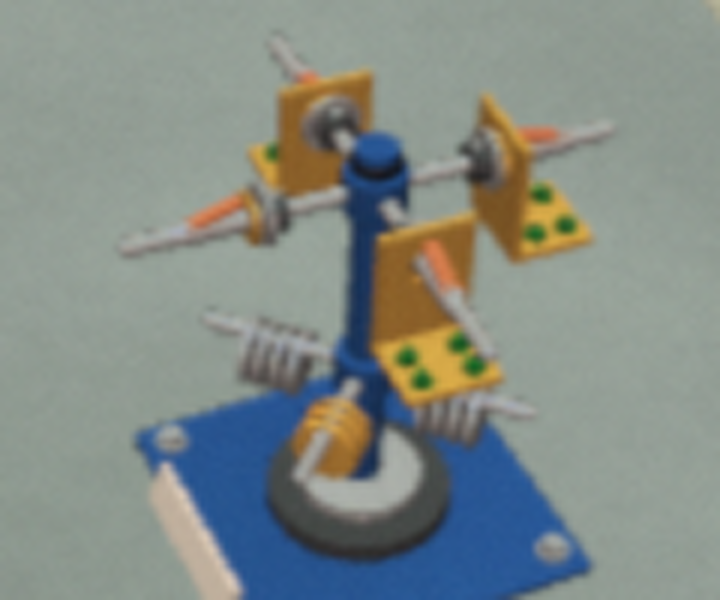

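The branch is about 1.8° short of the front; both views agree (tip at (335,510) in the top crop, (130,245) in the side crop). I'll nudge it a little further.

Request:
play_rows --plan "0 0 -5 0 0 0 0; 0 0 -5 0 0 0 0; 0 0 -5 3 0 0 0; 0 0 -4 3 0 0 0; 0 0 0 4 0 0 0; 0 0 -0.6 0 0 0 0; 0 0 -0.6 0 0 0 0; 0 0 -0.2 0 0 0 0; 0 0 -0.2 0 0 0 0; 0 0 0 0 0 0 0"

```text
t: 9.22
ee_pos: [504.2, 26.2, 187.5]
orientation: [-0.226, 3.132, -0.0]
ft_force: [-1.0, 2.0, 0.4]
width: 0.6
```

```bash
cat >> h.py <<'E'
def rod():
  for n in("top","side"):
    im=get_image(n);C=cloud(im);d=C[...,:2]-C0;x=d@BX;y=d@BY;Z=C[...,2]
    s=[]
    for lo,hi in((-116,-86),(-42,-26)):
      m=(im["range_z"]>0)&(x<hi)&(x>lo)&(abs(y)<9)&(Z>195)&(Z<209); s.append((x[m].mean(),y[m].mean(),m.sum()))
    print(n,np.round(s,1).tolist(),"short deg",np.rad2deg(np.arctan((s[0][1]-s[1][1])/(s[1][0]-s[0][0]))).round(2))
E
python3 -c "
from h import *
rackpos();branches();rod()"
```

```text
t 9.22 rack xy -102.9 12.2 z 187.5 yaw_y 98.25 F [-1.   2.   0.4] w 0.6
branch 20 11.0
branch 17 279.7
top [[nan, nan, 0.0], [nan, nan, 0.0]] short deg nan
side [[-101.5, -1.9, 52.0], [-33.7, -1.6, 18.0]] short deg -0.33h.py:34: RuntimeWarning: Mean of empty slice.
  m=(im["range_z"]>0)&(x<hi)&(x>lo)&(abs(y)<9)&(Z>195)&(Z<209); s.append((x[m].mean(),y[m].mean(),m.sum()))
  ret = ret.dtype.type(ret / rcount)
```

Request:
play_rows --plan "0 0 1.5 0 0 0 0; 0 0 1 -4 0 0 0; 0 0 -2 -5 0 0 0; 0 0 -5 0 0 0 0; 0 0 -5 0 0 0 0; 8.78 0 -5 0 0 0 0; 8.78 0 -5 0 0 0 0; 8.78 0 0 0 0 0 0"

```text
t: 10.38
ee_pos: [532.2, -169.1, 276.6]
orientation: [-0.22, 3.133, -0.001]
ft_force: [1.1, 0.1, -0.2]
width: 26.8
```

Run:
```python
from h import *
rackpos();branches();rod()
o=get_obs();T=np.array([503.1,-226.5]);d=T-o["ee_pos"][:2];M=toolaxes()
print("to hole in tool now",(np.r_[d,0]@M).round(1))
```

```text
t 10.38 rack xy -103.0 -185.1 z 276.6 yaw_y 98.03 F [ 1.1  0.1 -0.2] w 26.8
branch 19 11.1
branch 24 100.0
branch 22 188.9
branch 17 279.6
top [[-99.8, -1.1, 53.0], [-33.1, 0.8, 27.0]] short deg -1.64
side [[-99.4, -3.9, 40.0], [nan, nan, 0.0]] short deg nan
to hole in tool now [ 36.8 -55.9  -0. ]h.py:34: RuntimeWarning: Mean of empty slice.
  m=(im["range_z"]>0)&(x<hi)&(x>lo)&(abs(y)<9)&(Z>195)&(Z<209); s.append((x[m].mean(),y[m].mean(),m.sum()))
  ret = ret.dtype.type(ret / rcount)
```

Request:
play_rows --plan "6.4 1.84 -2.8 3 0 0 0; 6.4 1.84 -2.8 3 0 0 0; 6.4 0 0 3 0 0 5.5; 6.4 0 0 3 0 0 5.6; 6.4 0 0 3 0 0 0; 6.4 0 0 0 0 0 0; 6.4 0 0 0 0 0 0"

```text
t: 11.4
ee_pos: [504.0, -227.0, 127.7]
orientation: [0.077, 3.14, -0.001]
ft_force: [-0.1, -0.1, -0.0]
width: 64.1
```

Run:
```python
from h import *
rackpos(); o=get_obs(); print(o["ee_pos"])
b=get_image("top");a=get_image("side")
save(a,"g1.png",(190,190,330,340),4)
```

```text
t 11.4 rack xy -139.2 -238.3 z 127.7 yaw_y 87.2 F [-0.1 -0.1 -0. ] w 64.1
[ 503.97223574 -226.96544327  127.66379302]
```

View pics/g1.png

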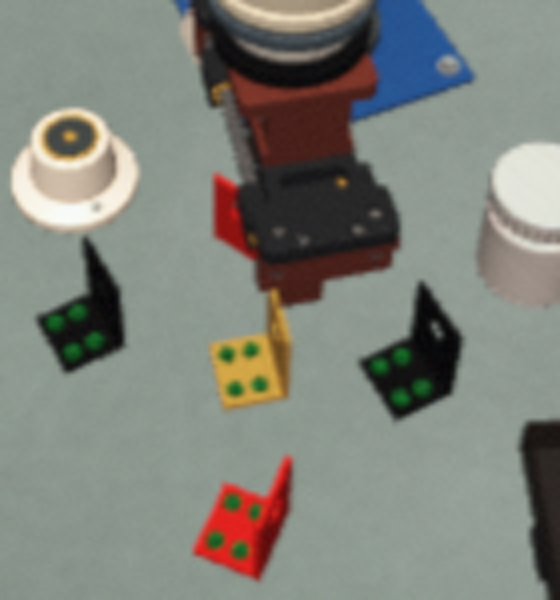

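The brass bracket at (250,355) in the crop is clear of the red and black ones, and the gripper is above it. I'll descend and grip.

Request:
play_rows --plan "6.4 0 0 3.5 0 0 0; 6.4 0 0 3.5 0 0 0; 6.4 0 0 2.4 0 0 0; 6.4 0 0 1 0 0 0; 6.4 0 0 0 0 0 0; 3.8 0 0 0 0 0 0; 3.8 0 0 0 0 0 0; 3.8 0 0 0 0 0 0; 3.8 0 0 0 0 0 0; 3.8 0 0 0 0 0 0; 3.8 0 0 0 0 0 0"

```text
t: 12.88
ee_pos: [503.8, -227.8, 23.6]
orientation: [0.079, 3.139, -0.001]
ft_force: [-0.1, 0.5, 7.0]
width: 43.8
```

Run:
```python
from h import *
rackpos(); o=get_obs(); print(o["ee_pos"])
```

```text
t 12.88 rack xy -139.5 -239.2 z 23.6 yaw_y 87.12 F [-0.1  0.5  7. ] w 43.8
[ 503.84654491 -227.81138633   23.56762081]
```

Request:
play_rows --plan "3.8 0 0 -1 0 0 0; 3.8 0 0 -3 0 0 0; 3.8 0 0 -4 0 0 0; 3.8 0 0 -4 0 0 -4; 3.8 0 0 -3.8 0 0 -4.8; 3.8 0 0 0 0 0 -4; 3.8 -0.14 4.7 0 0 0 0; 3.8 -0.14 4.7 0 0 0 0; 3.8 -0.14 4.7 0 0 0 0; 3.8 -0.14 4.7 0 0 0 0; 3.8 -0.14 4.7 0 0 0 0; 3.8 0 0 0 0 0 0; 3.8 0 0 0 0 0 0"

```text
t: 14.5
ee_pos: [469.7, 5.0, 181.0]
orientation: [-0.273, 3.129, -0.001]
ft_force: [-0.0, 0.9, -1.3]
width: 43.8
```

Run:
```python
from h import *
rackpos(); 
o=get_obs(); M=toolaxes(); print(o["ee_pos"],M.round(4).tolist(),o["moment"])
a=get_image("side"); b=get_image("top")
for n,im in(("side",a),("top",b)):
    C=cloud(im);d=C[...,:2]-C0;x=d@BX;y=d@BY;Z=C[...,2];hsv=cv2.cvtColor(im["pixels"],cv2.COLOR_RGB2HSV); H,S=hsv[...,0].astype(int),hsv[...,1]
    m=(im["range_z"]>0)&(x<-125)&(x>-190)&(abs(y)<32)&(Z>150)&(Z<240)&(H>14)&(H<32)&(S>90)
    q=np.stack([x,y,Z],-1)[m]; print(n,len(q),q.min(0).round(1),q.max(0).round(1))
    t=q[(q[:,2]>172)]; print(" plate",len(t),t.mean(0).round(1) if len(t) else 0, t[:,2].max() if len(t) else 0)
    m=(im["range_z"]>0)&(x<-100)&(x>-119)&(abs(y)<9)&(Z>190)&(Z<210)
    print(" rod tip",m.sum(),[v[m].mean().round(1) for v in(x,y,Z)])
save(a,"p1.png",(180,100,310,220),5); save(b,"p1t.png",(180,110,310,250),5)
```

```text
t 14.5 rack xy -140.1 -3.9 z 181.0 yaw_y 99.97 F [-0.   0.9 -1.3] w 43.8
[469.66050363   4.95867448 180.99850014] [[-0.9849, -0.1732, 0.0004], [-0.1732, 0.9849, -0.0003], [-0.0003, -0.0004, -1.0]] [ 0.01064844 -0.00655066  0.03273573]
side 173 [-178.9  -31.6  156.4] [-139.    20.9  203.9]
 plate 12 [-145.1   -1.3  185.8] 203.93132605002086
 rod tip 0 [np.float64(nan), np.float64(nan), np.float64(nan)]<stdin>:11: RuntimeWarning: Mean of empty slice.
  ret = ret.dtype.type(ret / rcount)
Traceback (most recent call last):
ValueError: zero-size array to reduction operation minimum which has no identity
```

Run:
```python
from h import *
a=get_image("side"); im=a
C=cloud(im);d=C[...,:2]-C0;x=d@BX;y=d@BY;Z=C[...,2];hsv=cv2.cvtColor(im["pixels"],cv2.COLOR_RGB2HSV); H,S=hsv[...,0].astype(int),hsv[...,1]
m=(im["range_z"]>0)&(x<-148)&(x>-190)&(abs(y)<32)&(Z>150)&(Z<175)&(H>14)&(H<32)&(S>90)
q=np.stack([x,y,Z],-1)[m]; 
A=np.c_[q[:,0]+160,q[:,1],np.ones(len(q))]; k=np.ones(len(q),bool)
for i in range(5):
    c=np.linalg.lstsq(A[k],q[k,2],rcond=None)[0]; r=q[:,2]-A@c; k=abs(r)<2
print(c,k.sum(),cv2.minAreaRect(q[k][:,:2].astype(np.float32)),q[:,2].mean())
save(a,"p1.png",(180,100,310,220),5)
```

```text
[ 7.32896983e-03 -6.53146735e-03  1.61536848e+02] 94 ((-163.8715362548828, -6.547512054443359), (45.600032806396484, 30.687997817993164), 88.26497650146484) 161.36647490536723
```

View pics/p1.png

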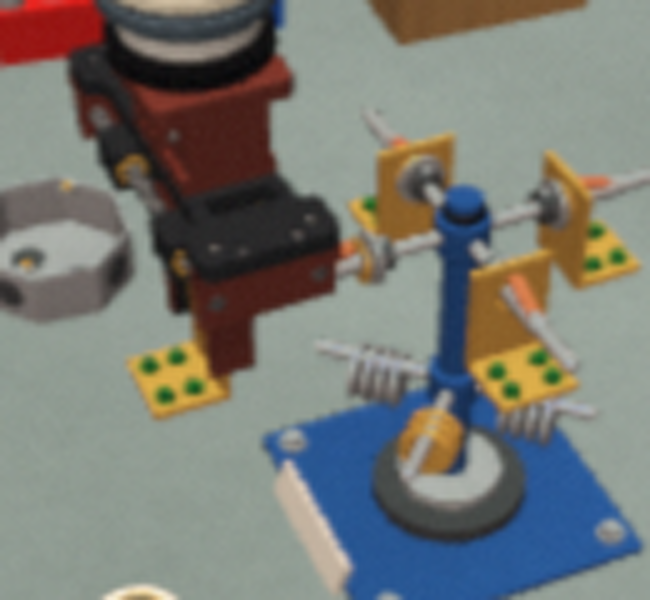

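Request:
play_rows --plan "3.8 -1 0 0 0 0 0; 3.8 -1 0 -0.03 0 0 0; 3.8 -0.4 0 0 0 0 0; 3.8 -0.3 0 0 0 0 0; 3.8 -0.3 0 0 0 0 0; 3.8 0 0 0 0 0 0"

```text
t: 15.4
ee_pos: [499.2, 10.3, 181.0]
orientation: [0.272, -3.13, 0.0]
ft_force: [-0.1, 0.8, -1.2]
width: 43.5
```

Request:
play_rows --plan "3.8 -0.4 0 0 0 0 0; 3.8 -0.4 0 0 0 0 0; 3.8 -0.2 0 0 0 0 0; 3.8 0 0 0 0 0 0"

```text
t: 15.9
ee_pos: [509.2, 12.0, 181.0]
orientation: [0.272, -3.13, -0.0]
ft_force: [0.1, 1.0, -1.3]
width: 43.5
```

Run:
```python
from h import *
rackpos()
for i in range(1):
    o=get_obs();print((toolaxes().T@o["ft_force"]).round(1),o["moment"].round(2))
rod()
```

```text
t 15.9 rack xy -100.0 -2.6 z 181.0 yaw_y 99.92 F [ 0.1  1.  -1.3] w 43.5
[-0.3  1.   1.3] [ 0.03 -0.01  0.01]
top [[nan, nan, 0.0], [nan, nan, 0.0]] short deg nan
side [[-108.5, -2.3, 15.0], [-27.1, -4.4, 1.0]] short deg 1.43h.py:34: RuntimeWarning: Mean of empty slice.
  m=(im["range_z"]>0)&(x<hi)&(x>lo)&(abs(y)<9)&(Z>195)&(Z<209); s.append((x[m].mean(),y[m].mean(),m.sum()))
  ret = ret.dtype.type(ret / rcount)
```

Request:
play_rows --plan "3.8 -0.2 0 0 0 0 0; 3.8 -0.2 0 0 0 0 0; 3.8 -0.2 0 0 0 0 0; 3.8 0 0 0 0 0 0"

```text
t: 16.5
ee_pos: [515.1, 13.0, 181.0]
orientation: [-0.272, 3.13, -0.0]
ft_force: [1.1, -0.6, -1.2]
width: 43.8
```

Request:
play_rows --plan "3.8 -0.2 0 0 0 0 0; 3.8 -0.2 0 0 0 0 0; 3.8 0 0 0 0 0 0"

```text
t: 16.88
ee_pos: [519.1, 13.7, 181.0]
orientation: [-0.272, 3.13, 0.0]
ft_force: [0.2, 0.3, -1.6]
width: 43.8
```

Request:
play_rows --plan "3.8 -0.2 0 0 0 0 0; 3.8 -0.1 0 0 0 0 0; 3.8 0 0 0 0 0 0"

```text
t: 17.25
ee_pos: [521.9, 14.2, 181.0]
orientation: [-0.272, 3.13, 0.0]
ft_force: [0.0, -0.3, -2.4]
width: 43.5
```

Request:
play_rows --plan "3.8 -0.2 0 0 0 0 0; 3.8 0 0 0 0 0 0"

```text
t: 17.5
ee_pos: [524.0, 14.6, 181.0]
orientation: [-0.272, 3.13, -0.0]
ft_force: [0.0, -0.6, -1.2]
width: 43.7
```

Request:
play_rows --plan "3.8 -0.2 0 0 0 0 0; 3.8 0 0 0 0 0 0"

```text
t: 17.75
ee_pos: [526.0, 14.9, 181.0]
orientation: [-0.272, 3.13, -0.0]
ft_force: [0.1, -0.9, -1.7]
width: 43.9
```

Request:
play_rows --plan "3.8 -0.2 0 0 0 0 0; 3.8 0 0 0 0 0 0"

```text
t: 18.0
ee_pos: [527.9, 15.3, 181.0]
orientation: [-0.272, 3.13, 0.0]
ft_force: [1.3, -0.1, -1.1]
width: 43.6
```

Request:
play_rows --plan "3.8 -0.2 0 0 0 0 0; 3.8 0 0 0 0 0 0"

```text
t: 18.25
ee_pos: [529.8, 15.7, 181.0]
orientation: [0.272, -3.13, -0.0]
ft_force: [0.4, 0.4, 0.2]
width: 43.5
```

Request:
play_rows --plan "3.8 -0.2 0 0 0 0 0; 3.8 0 0 0 0 0 0"

```text
t: 18.5
ee_pos: [531.6, 16.0, 181.0]
orientation: [0.272, -3.129, -0.0]
ft_force: [-2.2, 0.6, 1.3]
width: 43.5
```

Request:
play_rows --plan "3.8 -0.2 0 0 0 0 0; 3.8 0 0 0 0 0 0"

```text
t: 18.75
ee_pos: [533.7, 16.4, 181.0]
orientation: [-0.272, 3.13, 0.0]
ft_force: [-2.9, 0.8, 1.3]
width: 43.8
```

Request:
play_rows --plan "3.8 -0.2 0 0 0 0 0; 3.8 0 0 0 0 0 0"

```text
t: 19.0
ee_pos: [535.8, 16.7, 181.1]
orientation: [-0.272, 3.13, 0.0]
ft_force: [-2.4, 1.8, 1.7]
width: 43.4
```

Request:
play_rows --plan "3.8 -0.2 0 0 0 0 0; 3.8 0 0 0 0 0 0"

```text
t: 19.25
ee_pos: [537.9, 17.0, 181.1]
orientation: [-0.272, 3.129, 0.0]
ft_force: [-2.5, 1.9, 1.7]
width: 43.7
```

Run:
```python
from h import *
rackpos()
o=get_obs();print((toolaxes().T@o["ft_force"]).round(1),o["moment"].round(2))
a=get_image("side");im=a
C=cloud(im);d=C[...,:2]-C0;x=d@BX;y=d@BY;Z=C[...,2];hsv=cv2.cvtColor(im["pixels"],cv2.COLOR_RGB2HSV); H,S=hsv[...,0].astype(int),hsv[...,1]
m=(im["range_z"]>0)&(x<-74)&(x>-120)&(abs(y)<32)&(Z>150)&(Z<175)&(H>14)&(H<32)&(S>90)
q=np.stack([x,y,Z],-1)[m]; A=np.c_[q[:,0]+90,q[:,1],np.ones(len(q))]; k=np.ones(len(q),bool)
for i in range(5):
    c=np.linalg.lstsq(A[k],q[k,2],rcond=None)[0]; r=q[:,2]-A@c; k=abs(r)<2
print(c,k.sum())
```

```text
t 19.25 rack xy -70.8 -1.7 z 181.1 yaw_y 99.92 F [-2.5  1.9  1.7] w 43.7
[ 2.2  2.3 -1.7] [0.35 0.42 0.03]
[1.66190971e-02 1.70834743e-03 1.61667316e+02] 109
```

Request:
play_rows --plan "3.8 -0.2 0 0 0 0 0; 3.8 0 0 0 0 0 0"

```text
t: 19.55
ee_pos: [539.9, 17.4, 181.1]
orientation: [-0.272, 3.129, 0.0]
ft_force: [-3.0, 1.6, 2.0]
width: 43.7
```

Request:
play_rows --plan "3.8 -0.2 0 0 0 0 0; 3.8 0 0 0 0 0 0"

```text
t: 19.8
ee_pos: [541.9, 17.7, 181.1]
orientation: [-0.272, 3.129, 0.0]
ft_force: [-3.2, 2.6, 2.4]
width: 43.4
```

Request:
play_rows --plan "3.8 -0.2 0 0 0 0 0; 3.8 0 0 0 0 0 0"

```text
t: 20.05
ee_pos: [544.0, 18.1, 181.1]
orientation: [-0.272, 3.129, 0.0]
ft_force: [-2.5, 0.9, 2.8]
width: 43.6
```

Request:
play_rows --plan "3.8 -0.1 0 0 0 0 0; 3.8 0 0 0 0 0 0"

```text
t: 20.3
ee_pos: [544.6, 18.2, 181.0]
orientation: [-0.272, 3.13, -0.0]
ft_force: [-3.1, 1.7, 2.5]
width: 43.2
```

Request:
play_rows --plan "3.8 -0.1 0 0 0 0 0; 3.8 0 0 0 0 0 0"

```text
t: 20.55
ee_pos: [545.5, 18.3, 181.0]
orientation: [-0.272, 3.13, 0.0]
ft_force: [-3.0, 1.0, 2.7]
width: 43.8
```

Request:
play_rows --plan "3.8 -0.1 0 0 0 0 0; 3.8 0 0 0 0 0 0"

```text
t: 20.8
ee_pos: [547.0, 18.6, 181.1]
orientation: [-0.271, 3.129, 0.0]
ft_force: [-2.7, 2.4, 2.4]
width: 43.4
```

Request:
play_rows --plan "3.8 -0.1 0 0 0 0 0; 3.8 0 0 0 0 0 0"

```text
t: 21.05
ee_pos: [547.8, 18.7, 181.1]
orientation: [-0.272, 3.129, -0.0]
ft_force: [-2.0, 2.8, 2.3]
width: 43.8
```

Request:
play_rows --plan "3.8 -0.1 0 0 0 0 0; 3.8 0 0 0 0 0 0"

```text
t: 21.3
ee_pos: [548.4, 18.8, 181.0]
orientation: [0.272, -3.13, 0.0]
ft_force: [-3.2, 0.6, 3.8]
width: 43.8
```

Request:
play_rows --plan "3.8 -0.1 0 0 0 0 0; 3.8 0 0 0 0 0 0"

```text
t: 21.55
ee_pos: [549.0, 18.9, 180.9]
orientation: [0.272, -3.129, 0.0]
ft_force: [-4.4, 0.8, 4.3]
width: 43.7
```

Request:
play_rows --plan "3.8 -0.1 0 0 0 0 0; 3.8 0 0 0 0 0 0"

```text
t: 21.8
ee_pos: [550.1, 19.1, 180.6]
orientation: [0.272, -3.129, 0.0]
ft_force: [-4.5, 0.1, -0.0]
width: 44.0
```

Request:
play_rows --plan "3.8 -0.05 0 0 0 0 0; 3.8 0 0 0 0 0 0"

```text
t: 22.05
ee_pos: [550.5, 19.2, 180.6]
orientation: [0.272, -3.129, 0.0]
ft_force: [-5.0, -0.1, -0.5]
width: 43.6
```

Request:
play_rows --plan "3.8 -0.05 0 0 0 0 0; 3.8 0 0 0 0 0 0"

```text
t: 22.3
ee_pos: [551.0, 19.3, 180.7]
orientation: [0.272, -3.129, 0.0]
ft_force: [-4.9, -1.3, -1.0]
width: 43.6
```

Request:
play_rows --plan "3.8 -0.05 0 0 0 0 0; 3.8 0 0 0 0 0 0"

```text
t: 22.55
ee_pos: [551.3, 19.3, 180.7]
orientation: [0.272, -3.129, 0.0]
ft_force: [-6.0, -1.4, -0.5]
width: 43.9
```

Request:
play_rows --plan "3.8 0.1 0 0 0 0 0; 3.8 0.1 0 0 0 0 0; 3.8 0 0 0 0 0 0"

```text
t: 22.92
ee_pos: [550.0, 19.1, 180.8]
orientation: [-0.272, 3.13, -0.0]
ft_force: [-3.1, -0.7, -4.4]
width: 43.8
```

Request:
play_rows --plan "3.8 0.1 0 0 0 0 0; 3.8 0 0 0 0 0 0"

```text
t: 23.18
ee_pos: [549.7, 19.0, 181.2]
orientation: [-0.271, 3.128, 0.0]
ft_force: [0.5, -0.5, -4.6]
width: 43.9
```

Request:
play_rows --plan "3.8 0.1 0 0 0 0 0; 3.8 0 0 0 0 0 0"

```text
t: 23.42
ee_pos: [549.5, 19.0, 181.4]
orientation: [-0.271, 3.126, 0.0]
ft_force: [5.5, 1.3, -7.9]
width: 43.8
```

Request:
play_rows --plan "3.8 -0.15 0 0.1 0 0 0; 3.8 -0.05 0 0.1 0 0 0; 3.8 0 0 0 0 0 0"

```text
t: 23.8
ee_pos: [549.8, 19.1, 179.2]
orientation: [0.272, -3.13, 0.0]
ft_force: [-1.0, -0.4, 1.4]
width: 43.6
```

Request:
play_rows --plan "5.6 0 0 0 0 0 0; 5.6 0 0 0 0 0 0; 5.6 0 0 0 0 0 0; 5.6 0 0 0 0 0 0; 5.6 0 0 -1 0 0 0; 5.6 0 0 -3 0 0 0; 5.6 0 0 -4 0 0 0; 5.6 5 0 -2 0 0 0; 5.6 5 0 0 0 0 0; 5.6 5 3 0 0 0 0; 5.6 0 5 0 0 0 0; 5.6 0 5 0 0 0 0; 5.6 0 5 0 0 0 0; 5.6 0 0 0 0 0 0"

```text
t: 25.55
ee_pos: [370.7, 173.1, 279.8]
orientation: [-0.279, 3.128, 0.001]
ft_force: [-0.3, 0.0, -0.0]
width: 55.8
```

Run:
```python
from h import *
rackpos();b=branches();rod();a=get_image("side")
A=cv2.resize(a["pixels"][110:220,205:325,::-1],None,fx=3.3,fy=3.6,interpolation=cv2.INTER_CUBIC)
B=cv2.resize(b["pixels"][105:225,165:285,::-1],(396,396),interpolation=cv2.INTER_CUBIC)
cv2.imwrite("pics/f.png",np.hstack([A,B]))
for n,im in(("side",a),("top",b)):
    C=cloud(im);d=C[...,:2]-C0;x=d@BX;y=d@BY;Z=C[...,2];hsv=cv2.cvtColor(im["pixels"],cv2.COLOR_RGB2HSV); H,S=hsv[...,0].astype(int),hsv[...,1]
    m=(im["range_z"]>0)&(x<-40)&(x>-120)&(abs(y)<32)&(Z>145)&(Z<230)&(H>14)&(H<32)&(S>90)
    q=np.stack([x,y,Z],-1)[m]; f=q[q[:,2]<168]; print(n,len(q),q.min(0).round(1),q.max(0).round(1),"foot",f.mean(0).round(1),np.polyfit(f[:,0],f[:,2],1).round(3))
```

```text
t 25.55 rack xy -214.1 176.6 z 279.8 yaw_y 100.2 F [-0.3  0.  -0. ] w 55.8
branch 20 11.0
branch 24 99.9
branch 23 189.0
branch 17 279.9
top [[-99.7, -1.0, 53.0], [-33.9, 1.0, 24.0]] short deg -1.76
side [[-100.3, -4.2, 38.0], [-33.0, -1.3, 18.0]] short deg -2.49
side 281 [-97.6 -26.1 154.6] [-51.9  20.7 219.9] foot [-77.5  -5.5 160.2] [5.10000e-02 1.64159e+02]
top 245 [-98.  -23.3 155.2] [-54.5  19.9 220.7] foot [-79.2  -2.7 160.2] [2.50000e-02 1.62205e+02]
```

View pics/f.png

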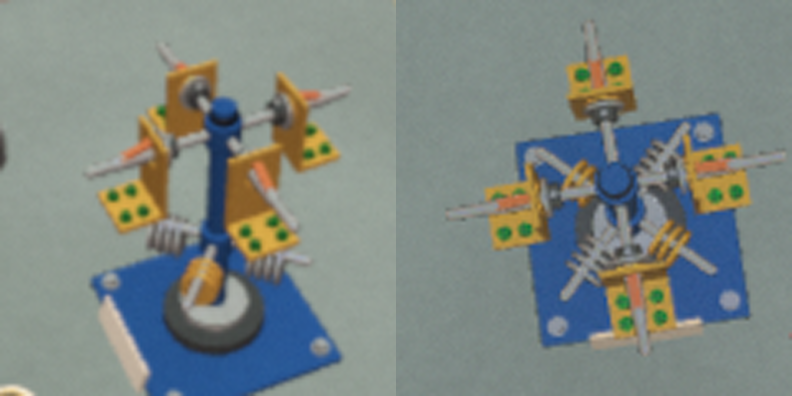

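```bash
python3 -c "
from h import *
print(close_job())"
```

```text
the job is handed in; nothing more can be done
None
```

The brass grounding bracket is hanging on the formerly empty branch, locked, with its green screws outwards. I handed the job in at about 25.6 s of the 72 s allowed.

- **Turning the tree:** I pushed the empty branch about 170° anticlockwise round to the base's front with closed fingers. It went slightly past the mark. The last top view puts it about 1.8° beyond the front; the side view says about 2.5°. I left it there, because the error is not much larger than what the cameras can resolve.
- **Hanging the bracket:** I gripped the brass bracket by its plate edges and eased it along the branch in steps of 2 mm or less from the sleeve's nose inwards. The readings between steps never exceeded about 10 N, well under the 25 N limit.
- **Locking:** The lifting force from the tongue fell from 4.3 N to 0 as the washer was pressed, which is the tongue snapping up. A gentle pull back was then resisted with about 5.5 N. I did not get a close view of the tongue itself.
- **Last checks:** After release, both views show the bracket hanging with its foot within about 3° of level and its screws outwards. The gripper is well clear. I didn't touch the other things on the shelf, though I made no final picture check of them.

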